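# Close and set the chilled-food carrier

### The arm

A 6-joint arm with a two-finger parallel gripper is mounted at the origin on the work surface. World frame = base frame: x ahead of the robot, y to its left, z up, the work surface at z = 0. Lengths are in mm, angles in rad, forces in N, time in s.
With the tool pointing down it reaches from about 275 to 1000 mm from the base axis. Payload 8.4 kg.
Tool frame: the origin (TCP) lies at the very end of the fingers, on their centre line; the grasp point (between the pads) lies 19 mm behind it; z points along the fingers, y is the direction in which the jaws open and shut (so a half turn about z gives the same grasp; the last joint's range is limited). The gripper opens to 85 mm and grips with 20 to 120 N. Pads are 22 mm wide; open, the fingers measure 114 mm over their backs; the gripper's body (76 mm by 85 mm) begins 54 mm behind the grasp point. The pads swing forward as they close: fully open they stand 13 mm farther back than shut.
Start: joints at [1.282, 0.353, 1.633, -0, 1.155, -0.002], TCP at [176.801, 599.474, 231.281] pointing down, gripper open.
Joint ranges: [-2.63, 2.63], [-0.92, 2.1], [0.06, 2.66], [-1.3, 4.44], [0, 2.69], [-3.02, 3.02]. Speed limits (rad/s): [2.22, 2.22, 2.79, 3.14, 3.14, 3.14].

### API

Orientations are given as [roll, pitch, yaw] about the fixed x, y, z axes, in that order (R = Rz(yaw) Ry(pitch) Rx(roll)).
In Python, from rig import r gives the robot as it stands.
- The arm moves only by the tool jog_arm, never from a script. Its argument "moves" is a list of rows, each an object with "grip": the gripper command: -1 is fully open, 1 is shut, values between are in proportion; "translation": the shift along the tool's x, y, z in m, a list of three; "twist": the turn, a rotation vector about the tool's x, y, z in rad, a list of three. In form: [{"grip": grip, "translation": [dx, dy, dz], "twist": [ax, ay, az]}, ...]. A call has 1 to 10 rows; each row shifts and turns the commanded pose from where the row before left it, along the tool's axes as they then stand; what a row does not reach is not made up. A row lasts 1/12 s, in which the tool goes at most 41.7 mm and 7.16 degrees, less where a joint would pass 70% of its speed; a pose out of reach is approached as far as the arm can. A call with a gripper value outside its range is refused whole. The fingers move at their own pace and stop on an object; "squeeze" is the grip in N (left out, the last holds). Time passes only in rows, so rows that do not move let the fingers close. It gives the time, the measured TCP pose, the force and the opening at its end, in the units of the state.
- r.sense(): the state, without advancing time (a new reading comes with each control period).
- r.grab_frame(name): name is "side" or "top"; returns (picture, depth): 480x640x3 uint8, red, green, blue; 480x640 float32, mm along the optical axis (not along the pixel's ray), 0 where there is no reading.
- r.calibration(name): a dict with "fx", "fy", "cx", "cy" (pixels), "k1" (the pictures are not rectified: a ray, as slopes to the right and down, at radius r is drawn at 1 + k1 r^2 times it, then the intrinsics apply), "R" (3x3) and "t" (3): a world point X has camera coordinates R X + t. Camera axes: x right, y down, z forward; pixel columns grow to the right and rows downward; lengths in mm; the calibration is good to about 2 mm. A picture is of the moment at which its call begins. calibration takes no time and is no camera call.
- r.sign_off(): hands the job in, once; it reports no verdict.
The state is a dict: "clock": time; "qpos": joint angles; "qvel": joint speeds; "joint_efforts": joint torques, N m; "eef_pos": TCP position; "tcp_rot": TCP orientation; "contact_force": force on the tool from outside, world axes, zero at the start; "wrist_torque": the same for the moment, N m; "opening": opening from 0.0 (shut) to 1.0 (fully open).
Only numpy, scipy, OpenCV 4.12 (cv2) and the standard library are available. Lean on these libraries where they do the work, as an engineer would, in place of code of your own. Each camera call takes 0.05 s, during which the arm holds its last target.

### The job

Snap the lid of the chilled-food carrier shut by pressing all four tabs around its rim fully home. Then reach into the well in the lid and turn the thermostat dial until its pointed end points straight at the raised set mark beside the well, and let go. Leave the tins, jar, bottle and carton around the carrier where they stand.

Things in the scene. Friction and masses are not known exactly. Their poses are not given: they have to be found in the camera images.
- carrier: Chilled-food carrier, fixed: grey box with thick white lid, 240 mm (own x) by 340 mm (own y), lid top 170 mm above the table. Origin: centre of its underside, on the table; z up. Mid-lid is a round well, 116 mm wide, 47 mm deep (floor 123 mm above the table), with the dial in it; a gripper opened too wide will strike its rim.
- tab_near_top (a point): Centre of the top face of the black snap tab on the -x side of the lid (nearest the robot), at carrier x -106, y 0 mm. Tab top: 60 mm along the lid's edge by 30 mm. It slides straight down 10 mm at most; the top is 14 mm above the lid top when fully up, 4 mm above it when fully home. This point moves with the tab.
- tab_near (a joint): How far tab_near is pressed, m: 0 fully up, 0.010 fully home (a hard stop). About 4 N pushes it down slowly (it drags more when pushed fast); it stays where it is left.
- tab_far_top (a point): Centre of the top face of the black snap tab on the +x side of the lid, at carrier x +106, y 0 mm. Tab top: 60 mm along the lid's edge by 30 mm. It slides straight down 10 mm at most; the top is 14 mm above the lid top when fully up, 4 mm above it when fully home. This point moves with the tab.
- tab_far (a joint): How far tab_far is pressed, m: 0 fully up, 0.010 fully home (a hard stop). About 4 N pushes it down slowly (it drags more when pushed fast); it stays where it is left.
- tab_left_top (a point): Centre of the top face of the black snap tab on the +y side of the lid, at carrier x 0, y +156 mm. Tab top: 60 mm along the lid's edge by 30 mm. It slides straight down 10 mm at most; the top is 14 mm above the lid top when fully up, 4 mm above it when fully home. This point moves with the tab.
- tab_left (a joint): How far tab_left is pressed, m: 0 fully up, 0.010 fully home (a hard stop). About 4 N pushes it down slowly (it drags more when pushed fast); it stays where it is left.
- tab_right_top (a point): Centre of the top face of the black snap tab on the -y side of the lid, at carrier x 0, y -156 mm. Tab top: 60 mm along the lid's edge by 30 mm. It slides straight down 10 mm at most; the top is 14 mm above the lid top when fully up, 4 mm above it when fully home. This point moves with the tab.
- tab_right (a joint): How far tab_right is pressed, m: 0 fully up, 0.010 fully home (a hard stop). About 4 N pushes it down slowly (it drags more when pushed fast); it stays where it is left.
- dial_grip (a point): Thermostat dial in the well: upright bar grip 22 mm wide, 67 long, 36 high, black, on a grey disc 80 mm across, 5 thick. One end is pointed, a thin white line on top: the pointer. Point on the vertical turning axis, where to pinch the bar's long sides: 152 mm above the table, 18 below the lid top, 24 above the disc, 12 below the bar's top. Own x to the pointed end, y across, z up.
- dial (a joint): Dial angle, rad: grows clockwise seen from above, stops at 0 and 2.6. At 0 the pointer looks along the carrier's -x (at the near tab), at 1.57 along its +y (at the left tab). Friction about 0.06 N m; it stays where it is left.
- set_mark: Set mark: black raised rib fixed on the lid top between the well and the left tab, 42 mm long, 12 wide, 7 high, inner end pointed. Origin on the dial's turning axis at lid-top height (the rib lies 69 to 111 mm from it); own x points outward along the rib, z up. The dial is set when its own x is along this x, pointer towards the rib.
- can_a: Bystander, loose, to be left alone: food can, 74 mm across, 110 mm tall, green band, near the carrier's left side. Origin: centre of its underside.
- can_b: Bystander, loose, to be left alone: food can, 74 mm across, 110 mm tall, white band, beyond the carrier. Origin: centre of its underside.
- flat_tin: Bystander, loose, to be left alone: flat bare-metal tin, 86 mm across, 36 mm tall, near the carrier's left near corner. Origin: centre of its underside.
- jar: Bystander, loose, to be left alone: amber glass jar, 72 mm across, 120 mm tall, at the carrier's right. Origin: centre of its underside.
- oil: Bystander, loose, to be left alone: amber bottle, 66 mm across, 200 mm tall, at the carrier's right, beyond the jar. Origin: centre of its underside.
- carton: Bystander, loose, to be left alone: upright plain card carton 45 x 100 x 150 mm, beyond the carrier. Origin: centre of its underside.

How it is judged (in metres and radians):
On the way, in this order (a step that is already met when the one before it is completed fails the run):
1. all four tabs are pressed home (value of joint each of tab_near, tab_far, tab_left, tab_right above 0.008 m), for 0.1 s.
2. the dial's pointer is turned to the set mark (angle between the x axis of dial_grip and the x axis of set_mark, either way round below 0.12 rad), for 0.2 s.
At the end, for the whole second after the job is handed in: All four tabs are home (each pressed more than 8 of its 10 mm), the dial is at rest with its pointer within 0.12 rad (7 degrees) of the set mark, and released (all of step 1 and angle between the x axis of dial_grip and the x axis of set_mark, either way round below 0.12 rad and velocity of joint dial between -0.05 and 0.05 rad/s); the robot touches nothing.
It fails at once if a bystander (can, tin, jar, bottle, carton) is moved more than 30 mm or knocked over (distance of any of can_a, can_b, flat_tin, jar, oil, carton from where it was at the start of the episode above 0.03 m or angle between any of can_a, can_b, flat_tin, jar, oil, carton's own z axis and vertical above 0.5 rad).
It also fails if it takes over 51 s, if anything falls off the work surface, if the arm or the gripper's body presses on something with over 40 N, if the wrist force passes 120 N, or if a joint passes its speed limit or range.

## Working session

There is one attempt and no reset: what is moved stays moved. The work goes in short steps, Python scripts to look and compute and a tool call to move; the robot and the scene stay as the last step left them, time stands still between calls to the robot, and variables do not carry over. Pictures are saved under pics/ and viewed, and the job is handed in when it is done.

Besides the shell and the picture viewer there is one more tool, called after "Call:" by a JSON object that holds its "name" and its "arguments", one argument or row to a line. jog_arm: Moves the arm, as the interface text tells. Its arguments: {"type":"object","properties":{"moves":{"type":"array"},"squeeze":{"type":"number"}},"required":["moves"]}

```bash
ls; mkdir -p pics; python3 - <<'E'
from rig import r
import cv2
print(r.sense())
for n in ("top","side"):
    p,d=r.grab_frame(n); cv2.imwrite(f"pics/{n}0.png",p[:,:,::-1])
    import numpy as np; np.save(f"{n}0.npy",d); print(n,r.calibration(n))
E
```

```text
pics
{'clock': 0.0, 'qpos': array([ 1.28160670e+00,  3.53621309e-01,  1.63416148e+00, -2.95240229e-06,
        1.15518567e+00, -2.40180534e-03]), 'qvel': array([-0.00057659,  0.00028636,  0.00061247, -0.00223172,  0.00014226,
        0.00113309]), 'joint_efforts': array([-1.34889856e-04, -6.05239034e+01, -3.42072237e+01,  4.60582476e-05,
        9.08572722e-03,  6.73068530e-05]), 'eef_pos': array([176.65884647, 599.00712238, 230.56674043]), 'tcp_rot': array([-3.14021685e+00, -6.04996343e-07,  2.85480603e+00]), 'contact_force': array([-0.54276927, -0.30661077, -0.07043209]), 'wrist_torque': array([ 0.05388375, -0.02252321,  0.02027786]), 'opening': 1.0022713368770195}
top {'fx': 522.3261405650765, 'fy': 522.3261405650765, 'cx': 324.61840394181183, 'cy': 245.54714940011, 'k1': -0.138295029041153, 'R': array([[ 0.00437717, -0.99995096,  0.00888308],
       [-0.99862397, -0.00483525, -0.05221866],
       [ 0.05225905, -0.00864228, -0.99859617]]), 't': array([  29.58544941,  618.90316453, 1044.8561014 ])}
side {'fx': 576.9196900327267, 'fy': 576.9196900327267, 'cx': 318.70523127316335, 'cy': 242.52269701550657, 'k1': -0.13506464740149376, 'R': array([[-0.73119799,  0.68209893,  0.00951571],
       [ 0.40207306,  0.44220006, -0.80174582],
       [-0.55107781, -0.58240892, -0.5975894 ]]), 't': array([ 399.46315044, -157.68983645, 1737.15136061])}
```

View pics/top0.png

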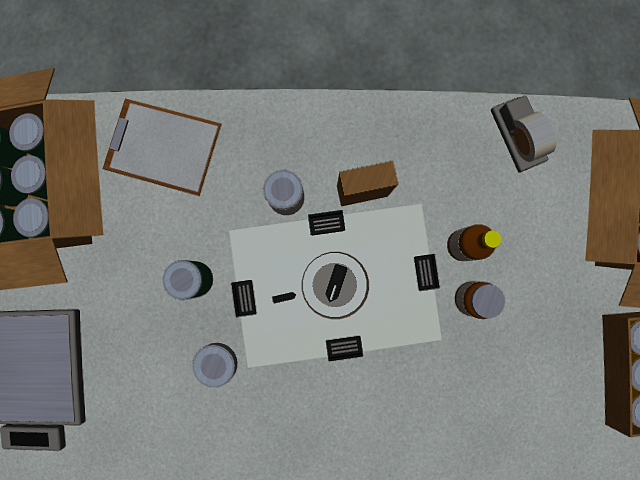

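View pics/side0.png

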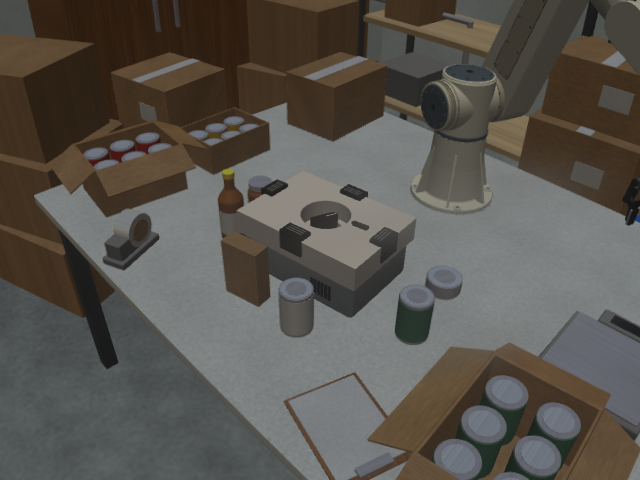

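The top view shows the carrier at about (335,285), with tabs at about (326,222), (344,348), (243,298) and (427,272). The set mark is near (284,297) and the dial points to the lower left. I'll enlarge the crops.

```bash
python3 - <<'E'
import cv2
p=cv2.imread("pics/top0.png")
cv2.imwrite("pics/c1.png",cv2.resize(p[195:375,220:450],None,fx=3.4,fy=3.3,interpolation=cv2.INTER_CUBIC) if 0 else cv2.resize(p[195:375,220:450],None,fx=3.3,fy=3.3,interpolation=cv2.INTER_CUBIC))
cv2.imwrite("pics/c2.png",cv2.resize(p[245:325,265:375],None,fx=7,fy=7,interpolation=cv2.INTER_CUBIC))
E
```

```text
(no output)
```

View pics/c1.png

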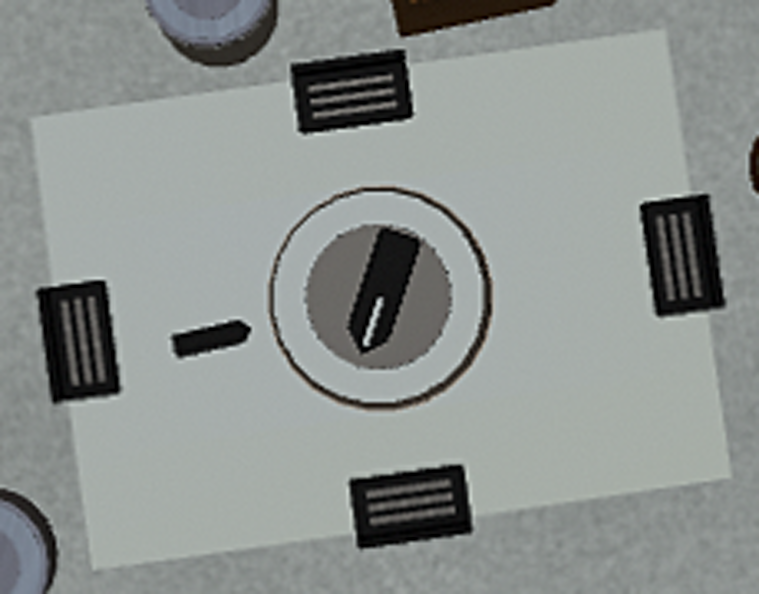

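View pics/c2.png

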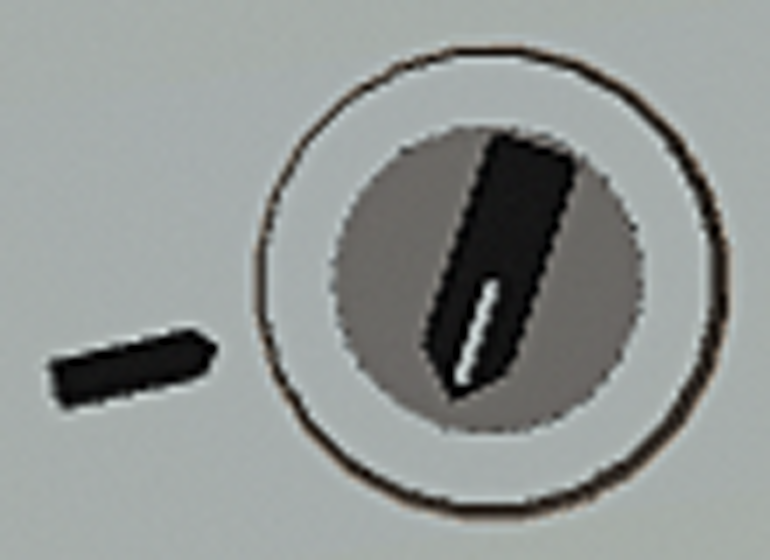

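```bash
cat > h.py <<'E'
import numpy as np, cv2
from rig import r
def pix2world(n,uv,z):
    c=r.calibration(n);K=np.array([[c['fx'],0,c['cx']],[0,c['fy'],c['cy']],[0,0,1]])
    q=cv2.undistortPoints(np.array(uv,float).reshape(-1,1,2),K,np.array([c['k1'],0,0,0])).reshape(-1,2)
    d=np.c_[q,np.ones(len(q))]@c['R']; o=-c['R'].T@c['t']
    return o+d*((z-o[2])/d[:,2])[:,None]
def crop(uv,s,ox,oy): return (np.array(uv,float)+.5)/s-.5+[ox,oy]
E
python3 - <<'E'
from h import *
np.set_printoptions(precision=1,suppress=True)
T=pix2world("top",crop([(411,506),(352,91),(79,341),(682,255)],3.3,220,195),184);print(T)
C=pix2world("top",crop([(30,117),(665,28),(733,478),(92,570)],3.3,220,195),170);print(C,C.mean(0))
print(np.linalg.norm(T[1]-T[0]),np.linalg.norm(T[3]-T[2]),[np.linalg.norm(C[i]-C[i-1]) for i in range(4)])
f=T[1]-T[0];l=T[2]-T[3]
f2=(C[0]+C[1]-C[2]-C[3]);l2=C[0]+C[3]-C[1]-C[2]
for v,o in((f,0),(l,90),(f2,0),(l2,90)):print(np.degrees(np.arctan2(v[1],v[0]))-o)
M=pix2world("top",crop([(60,385),(217,349)],7,265,245),177)
D=pix2world("top",crop([(456,398),(537,143),(490,285),(462,382)],7,265,245),164)
print(M,D)
m=M[0]-M[1];print('mark',np.degrees(np.arctan2(m[1],m[0])))
c=T.mean(0);m=M.mean(0)-c;print('mark c',c,np.degrees(np.arctan2(m[1],m[0])),np.linalg.norm((M-c)[:,:2],axis=1))
for v in(D[0]-D[1],D[3]-D[2]):print('dial',np.degrees(np.arctan2(v[1],v[0])))
W=pix2world("top",crop([(492,278)],7,265,245),170);print('well',W)
u=crop([(411,506),(352,91),(79,341),(682,255)],3.3,220,195).round().astype(int)
d=np.load("top0.npy")
cc=r.calibration("top")
for a in u:
  z=d[a[1],a[0]];K=np.array([[cc['fx'],0,cc['cx']],[0,cc['fy'],cc['cy']],[0,0,1]])
  q=cv2.undistortPoints(a.astype(float).reshape(1,1,2),K,np.array([cc['k1'],0,0,0])).ravel()
  print(cc['R'].T@(np.array([q[0],q[1],1])*z-cc['t']))
E
```

```text
[[ 435.6   -0.2  184. ]
 [ 650.    31.2  184. ]
 [ 519.7  171.7  184. ]
 [ 565.5 -141.   184. ]]
[[ 636.9  201.1  170. ]
 [ 686.1 -135.5  170. ]
 [ 447.7 -171.2  170. ]
 [ 398.9  166.3  170. ]] [542.4  15.2 170. ]
216.70010886673415 316.0099083625721 [np.float64(240.53616576610176), np.float64(340.1765087228309), np.float64(241.10051681106555), np.float64(341.0150966530933)]
8.316538471686744
8.321026362569384
8.422240372512062
8.276781969360158
[[517.  121.8 177. ]
 [526.1  83.3 177. ]] [[513.7  24.4 164. ]
 [577.2   4.5 164. ]
 [541.8  16.1 164. ]
 [517.6  22.9 164. ]]
mark 103.2376685587039
mark c [542.7  15.4 184. ] 103.62715806639054 [109.4  69.9]
dial 162.56892465391903
dial 164.10413071603688
well [[543.6  15.8 170. ]]
[435.3   0.1 182.3]
[650.   31.7 187.6]
[519.6 171.2 182.9]
[ 565.3 -139.4  189.1]
```

Carrier centre is (542.5, 15.3) with yaw 8.33°. Sizes check out: lid edges 240.5/340.5, rib 70–109 mm. The mark points to 103.4° and the pointer to 163.3°, so about 60° clockwise. The jaws (73.6°) already lie across the bar.

```bash
cat >> h.py <<'E'
from scipy.spatial.transform import Rotation as Ro
def plan(*pts):
    s=r.sense(); R=Ro.from_euler('xyz',s['tcp_rot']).as_matrix(); p=s['eef_pos']
    print('at',p.round(1),s['tcp_rot'].round(4),'F',s['contact_force'].round(1),'op',round(s['opening'],2),'t',round(s['clock'],2))
    for q in pts:
        q=np.array(q,float); print(q,'tool d mm',(R.T@(q-p)).round(1)); p=q
E
python3 - <<'E'
from h import *
plan((519.9,169.7,230),(519.9,169.7,190),(519.9,169.7,174),(519.9,169.7,200),(437.6,-.1,200),(565.1,-139.1,200),(647.4,30.7,200),(542.5,15.3,240))
E
```

```text
at [176.7 599.1 230.6] [-3.1403 -0.      2.8548] F [ 0.4  0.4 -0.1] op 1.0 t 0.1
[519.9 169.7 230. ] tool d mm [-450.7 -314.7    1. ]
[519.9 169.7 190. ] tool d mm [-0.   0.1 40. ]
[519.9 169.7 174. ] tool d mm [-0.  0. 16.]
[519.9 169.7 200. ] tool d mm [  0.  -0. -26.]
[ 4.376e+02 -1.000e-01  2.000e+02] tool d mm [  30.9 -186.1    0.2]
[ 565.1 -139.1  200. ] tool d mm [-1.616e+02 -9.730e+01  1.000e-01]
[647.4  30.7 200. ] tool d mm [-30.9 186.1  -0.2]
[542.5  15.3 240. ] tool d mm [ 96.3 -44.5 -39.9]
```

Call:
{"name": "jog_arm", "arguments": {
  "moves": [
    {"grip": 1, "translation": [-0.0225, -0.0157, 0], "twist": [0, 0, 0]},
    {"grip": 1, "translation": [-0.0225, -0.0157, 0], "twist": [0, 0, 0]},
    {"grip": 1, "translation": [-0.0225, -0.0157, 0], "twist": [0, 0, 0]},
    {"grip": 1, "translation": [-0.0225, -0.0157, 0], "twist": [0, 0, 0]},
    {"grip": 1, "translation": [-0.0225, -0.0157, 0], "twist": [0, 0, 0]},
    {"grip": 1, "translation": [-0.0225, -0.0157, 0], "twist": [0, 0, 0]},
    {"grip": 1, "translation": [-0.0225, -0.0157, 0], "twist": [0, 0, 0]},
    {"grip": 1, "translation": [-0.0225, -0.0157, 0], "twist": [0, 0, 0]},
    {"grip": 1, "translation": [-0.0225, -0.0157, 0], "twist": [0, 0, 0]},
    {"grip": 1, "translation": [-0.0225, -0.0157, 0], "twist": [0, 0, 0]}
  ]
}}

```text
clock: 0.93
eef_pos: [348.7, 383.9, 231.1]
tcp_rot: [-3.141, -0.0, 2.855]
contact_force: [1.0, 0.6, -1.0]
opening: -0.0
```

Call:
{"name": "jog_arm", "arguments": {
  "moves": [
    {"grip": 1, "translation": [-0.0225, -0.0157, 0], "twist": [0, 0, 0]},
    {"grip": 1, "translation": [-0.0225, -0.0157, 0], "twist": [0, 0, 0]},
    {"grip": 1, "translation": [-0.0225, -0.0157, 0], "twist": [0, 0, 0]},
    {"grip": 1, "translation": [-0.0225, -0.0157, 0], "twist": [0, 0, 0]},
    {"grip": 1, "translation": [-0.0225, -0.0157, 0], "twist": [0, 0, 0]},
    {"grip": 1, "translation": [-0.0225, -0.0157, 0], "twist": [0, 0, 0]},
    {"grip": 1, "translation": [-0.0225, -0.0157, 0], "twist": [0, 0, 0]},
    {"grip": 1, "translation": [-0.0225, -0.0157, 0], "twist": [0, 0, 0]},
    {"grip": 1, "translation": [-0.0225, -0.0157, 0], "twist": [0, 0, 0]},
    {"grip": 1, "translation": [-0.0225, -0.0157, 0], "twist": [0, 0, 0]}
  ]
}}

```text
clock: 1.77
eef_pos: [520.0, 169.7, 231.0]
tcp_rot: [-3.141, -0.0, 2.855]
contact_force: [1.5, 0.1, -0.5]
opening: 0.002
```

```bash
python3 - <<'E'
from h import *
plan((519.9,169.7,190),(519.9,169.7,174))
E
```

```text
at [520.  169.7 231. ] [-3.1413e+00 -5.0000e-04  2.8548e+00] F [ 1.5  0.1 -0.5] op 0.0 t 1.77
[519.9 169.7 190. ] tool d mm [ 0.1 -0.1 41. ]
[519.9 169.7 174. ] tool d mm [-0.  0. 16.]
```

Call:
{"name": "jog_arm", "arguments": {
  "moves": [
    {"grip": 1, "translation": [0, 0, 0.015], "twist": [0, 0, 0]},
    {"grip": 1, "translation": [0, 0, 0.016], "twist": [0, 0, 0]},
    {"grip": 1, "translation": [0, 0, 0.01], "twist": [0, 0, 0]},
    {"grip": 1, "translation": [0, 0, 0.003], "twist": [0, 0, 0]},
    {"grip": 1, "translation": [0, 0, 0.002], "twist": [0, 0, 0]},
    {"grip": 1, "translation": [0, 0, 0.002], "twist": [0, 0, 0]},
    {"grip": 1, "translation": [0, 0, 0.002], "twist": [0, 0, 0]},
    {"grip": 1, "translation": [0, 0, 0.002], "twist": [0, 0, 0]}
  ]
}}

```text
clock: 2.43
eef_pos: [519.9, 171.4, 180.0]
tcp_rot: [3.141, 0.001, 2.855]
contact_force: [-1.7, -0.2, 4.2]
opening: 0.003
```

Call:
{"name": "jog_arm", "arguments": {
  "moves": [
    {"grip": 1, "translation": [0, 0, 0.0015], "twist": [0, 0, 0]},
    {"grip": 1, "translation": [0, 0, 0.0015], "twist": [0, 0, 0]},
    {"grip": 1, "translation": [0, 0, 0.0015], "twist": [0, 0, 0]},
    {"grip": 1, "translation": [0, 0, 0.001], "twist": [0, 0, 0]},
    {"grip": 1, "translation": [0, 0, 0], "twist": [0, 0, 0]}
  ]
}}

```text
clock: 2.85
eef_pos: [519.9, 171.4, 174.0]
tcp_rot: [3.141, 0.0, 2.855]
contact_force: [-1.0, 2.7, 4.1]
opening: -0.002
```

Call:
{"name": "jog_arm", "arguments": {
  "moves": [
    {"grip": 1, "translation": [0, 0, 0.001], "twist": [0, 0, 0]},
    {"grip": 1, "translation": [0, 0, 0.0005], "twist": [0, 0, 0]},
    {"grip": 1, "translation": [0, 0, 0], "twist": [0, 0, 0]}
  ]
}}

```text
clock: 3.1
eef_pos: [519.9, 171.4, 173.9]
tcp_rot: [3.141, 0.001, 2.855]
contact_force: [-6.0, 1.1, 18.3]
opening: 0.0
```

Hard stop at z 173.9, with the force rising to 18 N, so the left tab is home. Next is the near tab.

Call:
{"name": "jog_arm", "arguments": {
  "moves": [
    {"grip": 1, "translation": [0, 0, -0.014], "twist": [0, 0, 0]},
    {"grip": 1, "translation": [0, 0, -0.014], "twist": [0, 0, 0]},
    {"grip": 1, "translation": [0.0039, -0.0233, 0], "twist": [0, 0, 0]},
    {"grip": 1, "translation": [0.0039, -0.0233, 0], "twist": [0, 0, 0]},
    {"grip": 1, "translation": [0.0039, -0.0233, 0], "twist": [0, 0, 0]},
    {"grip": 1, "translation": [0.0039, -0.0233, 0], "twist": [0, 0, 0]},
    {"grip": 1, "translation": [0.0039, -0.0233, 0], "twist": [0, 0, 0]},
    {"grip": 1, "translation": [0.0039, -0.0233, 0], "twist": [0, 0, 0]},
    {"grip": 1, "translation": [0.0039, -0.0233, 0], "twist": [0, 0, 0]},
    {"grip": 1, "translation": [0.0039, -0.0233, 0], "twist": [0, 0, 0]}
  ]
}}

```text
clock: 3.93
eef_pos: [436.1, -0.1, 200.0]
tcp_rot: [-3.141, -0.0, 2.855]
contact_force: [0.2, -0.5, -0.4]
opening: -0.002
```

Call:
{"name": "jog_arm", "arguments": {
  "moves": [
    {"grip": 1, "translation": [0, 0, 0.005], "twist": [0, 0, 0]},
    {"grip": 1, "translation": [0, 0, 0.006], "twist": [0, 0, 0]},
    {"grip": 1, "translation": [0, 0, 0.003], "twist": [0, 0, 0]},
    {"grip": 1, "translation": [0, 0, 0.002], "twist": [0, 0, 0]},
    {"grip": 1, "translation": [0, 0, 0.002], "twist": [0, 0, 0]},
    {"grip": 1, "translation": [0, 0, 0.002], "twist": [0, 0, 0]},
    {"grip": 1, "translation": [0, 0, 0.002], "twist": [0, 0, 0]},
    {"grip": 1, "translation": [0, 0, 0.002], "twist": [0, 0, 0]},
    {"grip": 1, "translation": [0, 0, 0.0015], "twist": [0, 0, 0]}
  ]
}}

```text
clock: 4.68
eef_pos: [437.2, 1.5, 174.7]
tcp_rot: [3.141, 0.0, 2.855]
contact_force: [-1.2, 2.2, 2.8]
opening: 0.0
```

Call:
{"name": "jog_arm", "arguments": {
  "moves": [
    {"grip": 1, "translation": [0, 0, 0.001], "twist": [0, 0, 0]},
    {"grip": 1, "translation": [0, 0, 0.001], "twist": [0, 0, 0]},
    {"grip": 1, "translation": [0, 0, 0.0005], "twist": [0, 0, 0]},
    {"grip": 1, "translation": [0, 0, 0], "twist": [0, 0, 0]}
  ]
}}

```text
clock: 5.02
eef_pos: [437.3, 1.4, 173.8]
tcp_rot: [3.141, 0.001, 2.855]
contact_force: [-7.9, 3.7, 23.9]
opening: -0.002
```

Call:
{"name": "jog_arm", "arguments": {
  "moves": [
    {"grip": 1, "translation": [0, 0, -0.028], "twist": [0, 0, 0]},
    {"grip": 1, "translation": [-0.018, -0.0108, 0], "twist": [0, 0, 0]},
    {"grip": 1, "translation": [-0.018, -0.0108, 0], "twist": [0, 0, 0]},
    {"grip": 1, "translation": [-0.018, -0.0108, 0], "twist": [0, 0, 0]},
    {"grip": 1, "translation": [-0.018, -0.0108, 0], "twist": [0, 0, 0]},
    {"grip": 1, "translation": [-0.018, -0.0108, 0], "twist": [0, 0, 0]},
    {"grip": 1, "translation": [-0.018, -0.0108, 0], "twist": [0, 0, 0]},
    {"grip": 1, "translation": [-0.018, -0.0108, 0], "twist": [0, 0, 0]},
    {"grip": 1, "translation": [-0.018, -0.0108, 0], "twist": [0, 0, 0]},
    {"grip": 1, "translation": [-0.018, -0.0108, 0], "twist": [0, 0, 0]}
  ]
}}

```text
clock: 5.85
eef_pos: [565.3, -139.1, 199.9]
tcp_rot: [-3.141, -0.0, 2.855]
contact_force: [0.6, 0.7, -0.3]
opening: 0.001
```

Call:
{"name": "jog_arm", "arguments": {
  "moves": [
    {"grip": 1, "translation": [0, 0, 0.005], "twist": [0, 0, 0]},
    {"grip": 1, "translation": [0, 0, 0.006], "twist": [0, 0, 0]},
    {"grip": 1, "translation": [0, 0, 0.003], "twist": [0, 0, 0]},
    {"grip": 1, "translation": [0, 0, 0.002], "twist": [0, 0, 0]},
    {"grip": 1, "translation": [0, 0, 0.002], "twist": [0, 0, 0]},
    {"grip": 1, "translation": [0, 0, 0.002], "twist": [0, 0, 0]},
    {"grip": 1, "translation": [0, 0, 0.002], "twist": [0, 0, 0]},
    {"grip": 1, "translation": [0, 0, 0.002], "twist": [0, 0, 0]},
    {"grip": 1, "translation": [0, 0, 0.0015], "twist": [0, 0, 0]}
  ]
}}

```text
clock: 6.6
eef_pos: [564.7, -137.7, 174.8]
tcp_rot: [3.141, -0.0, 2.855]
contact_force: [-2.4, 0.7, 3.8]
opening: -0.0
```

Call:
{"name": "jog_arm", "arguments": {
  "moves": [
    {"grip": 1, "translation": [0, 0, 0.001], "twist": [0, 0, 0]},
    {"grip": 1, "translation": [0, 0, 0.001], "twist": [0, 0, 0]},
    {"grip": 1, "translation": [0, 0, 0.0005], "twist": [0, 0, 0]},
    {"grip": 1, "translation": [0, 0, 0], "twist": [0, 0, 0]}
  ]
}}

```text
clock: 6.93
eef_pos: [564.8, -137.7, 173.9]
tcp_rot: [3.141, 0.0, 2.855]
contact_force: [-7.3, 3.2, 18.7]
opening: 0.001
```

Right is home. Now the far tab, tool shift (-30.9, 186.1).

Call:
{"name": "jog_arm", "arguments": {
  "moves": [
    {"grip": 1, "translation": [0, 0, -0.014], "twist": [0, 0, 0]},
    {"grip": 1, "translation": [0, 0, -0.014], "twist": [0, 0, 0]},
    {"grip": 1, "translation": [-0.0039, 0.0233, 0], "twist": [0, 0, 0]},
    {"grip": 1, "translation": [-0.0039, 0.0233, 0], "twist": [0, 0, 0]},
    {"grip": 1, "translation": [-0.0039, 0.0233, 0], "twist": [0, 0, 0]},
    {"grip": 1, "translation": [-0.0039, 0.0233, 0], "twist": [0, 0, 0]},
    {"grip": 1, "translation": [-0.0039, 0.0233, 0], "twist": [0, 0, 0]},
    {"grip": 1, "translation": [-0.0039, 0.0233, 0], "twist": [0, 0, 0]},
    {"grip": 1, "translation": [-0.0039, 0.0233, 0], "twist": [0, 0, 0]},
    {"grip": 1, "translation": [-0.0039, 0.0233, 0], "twist": [0, 0, 0]}
  ]
}}

```text
clock: 7.77
eef_pos: [648.3, 33.1, 200.1]
tcp_rot: [3.141, 0.001, 2.855]
contact_force: [0.8, -0.0, -0.4]
opening: 0.0
```

Call:
{"name": "jog_arm", "arguments": {
  "moves": [
    {"grip": 1, "translation": [0, 0, 0.005], "twist": [0, 0, 0]},
    {"grip": 1, "translation": [0, 0, 0.006], "twist": [0, 0, 0]},
    {"grip": 1, "translation": [0, 0, 0.003], "twist": [0, 0, 0]},
    {"grip": 1, "translation": [0, 0, 0.002], "twist": [0, 0, 0]},
    {"grip": 1, "translation": [0, 0, 0.002], "twist": [0, 0, 0]},
    {"grip": 1, "translation": [0, 0, 0.002], "twist": [0, 0, 0]},
    {"grip": 1, "translation": [0, 0, 0.002], "twist": [0, 0, 0]},
    {"grip": 1, "translation": [0, 0, 0.002], "twist": [0, 0, 0]},
    {"grip": 1, "translation": [0, 0, 0.0015], "twist": [0, 0, 0]}
  ]
}}

```text
clock: 8.52
eef_pos: [647.6, 31.4, 174.9]
tcp_rot: [-3.141, 0.001, 2.855]
contact_force: [-1.7, -1.7, 3.5]
opening: 0.004
```

Call:
{"name": "jog_arm", "arguments": {
  "moves": [
    {"grip": 1, "translation": [0, 0, 0.001], "twist": [0, 0, 0]},
    {"grip": 1, "translation": [0, 0, 0.001], "twist": [0, 0, 0]},
    {"grip": 1, "translation": [0, 0, 0.0005], "twist": [0, 0, 0]},
    {"grip": 1, "translation": [0, 0, 0], "twist": [0, 0, 0]}
  ]
}}

```text
clock: 8.85
eef_pos: [647.7, 31.5, 174.0]
tcp_rot: [-3.141, 0.001, 2.855]
contact_force: [-6.9, -2.9, 15.7]
opening: -0.002
```

Call:
{"name": "jog_arm", "arguments": {
  "moves": [
    {"grip": 1, "translation": [0, 0, -0.02], "twist": [0, 0, 0]},
    {"grip": 1, "translation": [0, 0, -0.024], "twist": [0, 0, 0]},
    {"grip": 0.1, "translation": [0, 0, -0.024], "twist": [0, 0, 0]},
    {"grip": 0.1, "translation": [0.0193, -0.0089, 0], "twist": [0, 0, 0]},
    {"grip": 0.1, "translation": [0.0193, -0.0089, 0], "twist": [0, 0, 0]},
    {"grip": 0.1, "translation": [0.0193, -0.0089, 0], "twist": [0, 0, 0]},
    {"grip": 0.1, "translation": [0.0193, -0.0089, 0], "twist": [0, 0, 0]},
    {"grip": 0.1, "translation": [0.0193, -0.0089, 0], "twist": [0, 0, 0]},
    {"grip": 0.1, "translation": [0, 0, 0], "twist": [0, 0, 0]}
  ]
}}

```text
clock: 9.6
eef_pos: [539.1, 16.3, 239.9]
tcp_rot: [-3.141, -0.002, 2.855]
contact_force: [1.0, 0.5, -0.4]
opening: 0.448
```

```bash
python3 - <<'E'
from h import *
plan((542.5,15.3,133))
for n,(a,b,c,d) in (("side",(150,310,220,430)),):
    p,_=r.grab_frame(n); cv2.imwrite(f"pics/{n}1.png",cv2.resize(p[a:b,c:d,::-1],None,fx=3.7,fy=3.7,interpolation=cv2.INTER_CUBIC))
E
```

```text
at [539.1  16.3 239.9] [-3.1411e+00 -2.0000e-03  2.8547e+00] F [ 1.   0.5 -0.4] op 0.45 t 9.6
[542.5  15.3 133. ] tool d mm [ -3.8   0.  106.9]
```

View pics/side1.png

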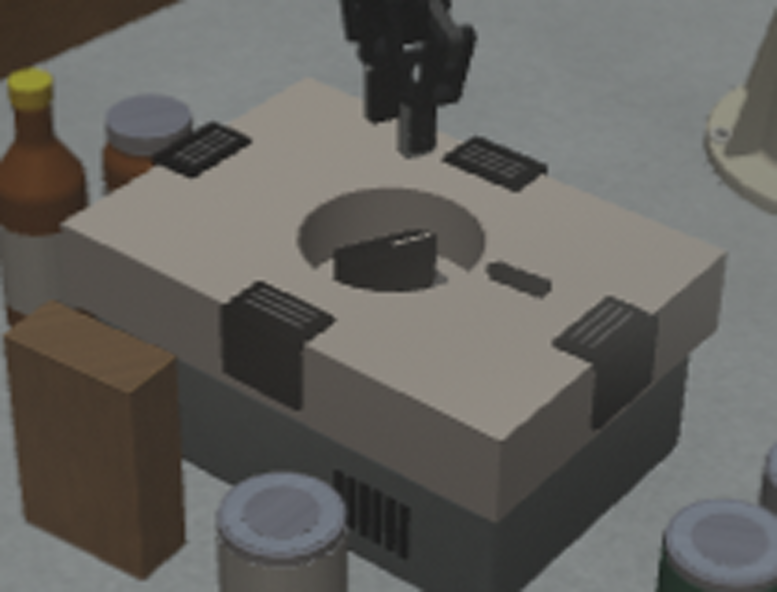

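The side view shows all four tabs sitting low: (205,150), (495,163), (280,310) and (605,330) in the crop. The dial is clear. Descending to just above the bar first.

Call:
{"name": "jog_arm", "arguments": {
  "moves": [
    {"grip": 0.1, "translation": [0, 0, 0.02], "twist": [0, 0, 0]},
    {"grip": 0.1, "translation": [0, 0, 0.02], "twist": [0, 0, 0]},
    {"grip": 0.1, "translation": [0, 0, 0.01], "twist": [0, 0, 0]},
    {"grip": 0.1, "translation": [0, 0, 0], "twist": [0, 0, 0]},
    {"grip": 0.1, "translation": [0, 0, 0], "twist": [0, 0, 0]}
  ]
}}

```text
clock: 10.07
eef_pos: [542.7, 16.7, 190.0]
tcp_rot: [-3.141, -0.001, 2.855]
contact_force: [-0.7, -0.1, 0.4]
opening: 0.448
```

```bash
python3 - <<'E'
from h import *
plan((542.5,15.3,133))
E
```

```text
at [542.7  16.7 190. ] [-3.1414e+00 -8.0000e-04  2.8548e+00] F [-0.7 -0.1  0.4] op 0.45 t 10.07
[542.5  15.3 133. ] tool d mm [-0.2 -1.4 57. ]
```

Call:
{"name": "jog_arm", "arguments": {
  "moves": [
    {"grip": 0.1, "translation": [0, -0.0013, 0.012], "twist": [0, 0, 0]},
    {"grip": 0.1, "translation": [0, 0, 0.012], "twist": [0, 0, 0]},
    {"grip": 0.1, "translation": [0, 0, 0.012], "twist": [0, 0, 0]},
    {"grip": 0.1, "translation": [0, 0, 0.012], "twist": [0, 0, 0]},
    {"grip": 0.1, "translation": [0, 0, 0.008], "twist": [0, 0, 0]},
    {"grip": 0.1, "translation": [0, 0, 0], "twist": [0, 0, 0]}
  ]
}}

```text
clock: 10.57
eef_pos: [541.9, 15.4, 133.6]
tcp_rot: [-3.141, -0.001, 2.855]
contact_force: [0.1, -0.0, -0.7]
opening: 0.453
```

Call:
{"name": "jog_arm", "arguments": {
  "squeeze": 30,
  "moves": [
    {"grip": 1, "translation": [0, 0, 0], "twist": [0, 0, 0]},
    {"grip": 1, "translation": [0, 0, 0], "twist": [0, 0, 0]},
    {"grip": 1, "translation": [0, 0, 0], "twist": [0, 0, 0]},
    {"grip": 1, "translation": [0, 0, 0], "twist": [0, 0, 0]}
  ]
}}

```text
clock: 10.9
eef_pos: [542.6, 16.3, 135.3]
tcp_rot: [3.14, 0.001, 2.854]
contact_force: [-0.7, 4.8, -2.7]
opening: 0.247
```

Opening is 21 mm, so the bar is gripped. Turning clockwise 1.05 rad.

Call:
{"name": "jog_arm", "arguments": {
  "moves": [
    {"grip": 1, "translation": [0, 0, 0], "twist": [0, 0, 0.07]},
    {"grip": 1, "translation": [0, 0, 0], "twist": [0, 0, 0.07]},
    {"grip": 1, "translation": [0, 0, 0], "twist": [0, 0, 0.07]},
    {"grip": 1, "translation": [0, 0, 0], "twist": [0, 0, 0.07]},
    {"grip": 1, "translation": [0, 0, 0], "twist": [0, 0, 0.07]},
    {"grip": 1, "translation": [0, 0, 0], "twist": [0, 0, 0.07]},
    {"grip": 1, "translation": [0, 0, 0], "twist": [0, 0, 0.07]}
  ]
}}

```text
clock: 11.48
eef_pos: [542.8, 16.5, 135.3]
tcp_rot: [3.139, -0.0, 2.361]
contact_force: [0.9, 8.1, -3.6]
opening: 0.253
```

Call:
{"name": "jog_arm", "arguments": {
  "moves": [
    {"grip": 1, "translation": [0, 0, 0], "twist": [0, 0, 0.07]},
    {"grip": 1, "translation": [0, 0, 0], "twist": [0, 0, 0.07]},
    {"grip": 1, "translation": [0, 0, 0], "twist": [0, 0, 0.07]},
    {"grip": 1, "translation": [0, 0, 0], "twist": [0, 0, 0.07]},
    {"grip": 1, "translation": [0, 0, 0], "twist": [0, 0, 0.07]},
    {"grip": 1, "translation": [0, 0, 0], "twist": [0, 0, 0.07]},
    {"grip": 1, "translation": [0, 0, 0], "twist": [0, 0, 0.07]},
    {"grip": 1, "translation": [0, 0, 0], "twist": [0, 0, 0.07]},
    {"grip": 1, "translation": [0, 0, 0], "twist": [0, 0, 0]},
    {"grip": 1, "translation": [0, 0, 0], "twist": [0, 0, 0]}
  ]
}}

```text
clock: 12.32
eef_pos: [543.1, 16.8, 135.3]
tcp_rot: [3.139, -0.002, 1.804]
contact_force: [3.0, 8.2, -4.2]
opening: 0.25
```

```bash
python3 - <<'E'
from h import *
plan((542.5,15.3,133)); print(r.sense()['wrist_torque'])
p,_=r.grab_frame("side"); cv2.imwrite(f"pics/side2.png",cv2.resize(p[150:310,220:430,::-1],None,fx=3.7,fy=3.7,interpolation=cv2.INTER_CUBIC))
E
```

```text
at [543.1  16.8 135.3] [ 3.1388e+00 -1.6000e-03  1.8038e+00] F [ 3.   8.2 -4.2] op 0.25 t 12.32
[542.5  15.3 133. ] tool d mm [-1.3 -1.   2.3]
[ 1.25189498 -0.20063713 -0.05733701]
```

View pics/side2.png

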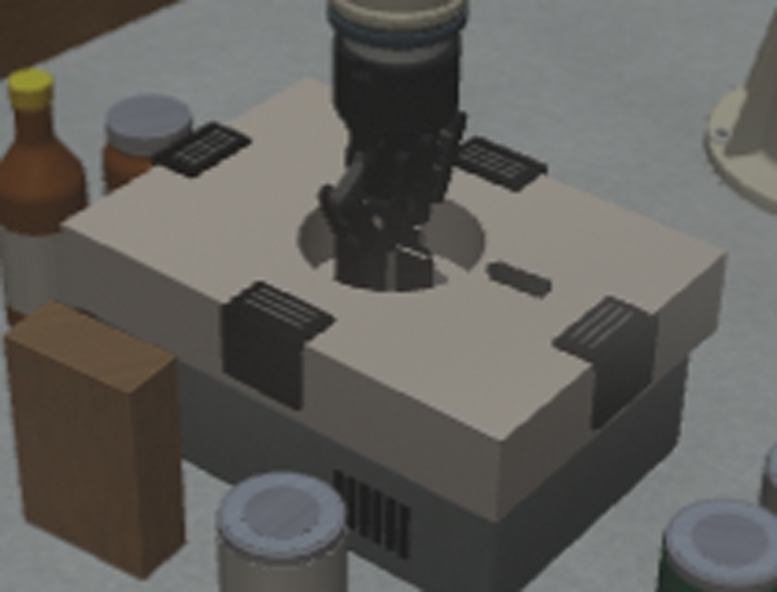

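The white line, at about (412,253), now runs toward the rib. Releasing and lifting out.

Call:
{"name": "jog_arm", "arguments": {
  "moves": [
    {"grip": 0.1, "translation": [0, 0, 0], "twist": [0, 0, 0]},
    {"grip": 0.1, "translation": [0, 0, 0], "twist": [0, 0, 0]},
    {"grip": 0.1, "translation": [0, 0, 0], "twist": [0, 0, 0]},
    {"grip": 0.1, "translation": [0, 0, -0.012], "twist": [0, 0, 0]},
    {"grip": 0.1, "translation": [0, 0, -0.015], "twist": [0, 0, 0]},
    {"grip": 0.1, "translation": [0, 0, -0.02], "twist": [0, 0, 0]},
    {"grip": 0.1, "translation": [0, 0, -0.03], "twist": [0, 0, 0]},
    {"grip": 0.1, "translation": [0, 0, -0.03], "twist": [0, 0, 0]},
    {"grip": 0.1, "translation": [0, 0, -0.02], "twist": [0, 0, 0]}
  ]
}}

```text
clock: 13.12
eef_pos: [542.7, 15.1, 264.4]
tcp_rot: [3.139, 0.001, 1.805]
contact_force: [0.6, -0.6, 0.7]
opening: 0.448
```

```bash
python3 - <<'E'
from h import *
plan((430,200,258),(300,420,258))
E
```

```text
at [542.7  15.1 264.4] [3.1389e+00 8.0000e-04 1.8046e+00] F [ 0.6 -0.6  0.7] op 0.45 t 13.12
[430. 200. 258.] tool d mm [206.  -66.8   6.1]
[300. 420. 258.] tool d mm [244.1 -75.5  -0.4]
```

Call:
{"name": "jog_arm", "arguments": {
  "moves": [
    {"grip": 0.1, "translation": [0.025, -0.008, 0], "twist": [0, 0, 0]},
    {"grip": 0.1, "translation": [0.025, -0.008, 0], "twist": [0, 0, 0]},
    {"grip": 0.1, "translation": [0.025, -0.008, 0], "twist": [0, 0, 0]},
    {"grip": 0.1, "translation": [0.025, -0.008, 0], "twist": [0, 0, 0]},
    {"grip": 0.1, "translation": [0.025, -0.008, 0], "twist": [0, 0, 0]},
    {"grip": 0.1, "translation": [0.025, -0.008, 0], "twist": [0, 0, 0]},
    {"grip": 0.1, "translation": [0.025, -0.008, 0], "twist": [0, 0, 0]},
    {"grip": 0.1, "translation": [0.025, -0.008, 0], "twist": [0, 0, 0]},
    {"grip": 0.1, "translation": [0.025, -0.008, 0], "twist": [0, 0, 0]},
    {"grip": 0.1, "translation": [0.025, -0.008, 0], "twist": [0, 0, 0]}
  ]
}}

```text
clock: 13.95
eef_pos: [405.5, 240.7, 261.8]
tcp_rot: [3.141, 0.0, 1.804]
contact_force: [1.0, 0.2, -0.3]
opening: 0.45
```

Call:
{"name": "jog_arm", "arguments": {
  "moves": [
    {"grip": 0.1, "translation": [0.025, -0.008, 0], "twist": [0, 0, 0]},
    {"grip": 0.1, "translation": [0.025, -0.008, 0], "twist": [0, 0, 0]},
    {"grip": 0.1, "translation": [0.025, -0.008, 0], "twist": [0, 0, 0]},
    {"grip": 0.1, "translation": [0.025, -0.008, 0], "twist": [0, 0, 0]},
    {"grip": 0.1, "translation": [0.025, -0.008, 0], "twist": [0, 0, 0]},
    {"grip": 0.1, "translation": [0.025, -0.008, 0], "twist": [0, 0, 0]},
    {"grip": 0.1, "translation": [0.025, -0.008, 0], "twist": [0, 0, 0]},
    {"grip": 0.1, "translation": [0.025, -0.008, 0], "twist": [0, 0, 0]},
    {"grip": 0.1, "translation": [0, 0, 0], "twist": [0, 0, 0]},
    {"grip": 0.1, "translation": [0, 0, 0], "twist": [0, 0, 0]}
  ]
}}

```text
clock: 14.78
eef_pos: [297.1, 420.2, 261.4]
tcp_rot: [3.141, 0.0, 1.807]
contact_force: [-0.1, 0.4, -0.0]
opening: 0.449
```

```bash
python3 - <<'E'
from h import *
p,d=r.grab_frame("top");p=p[:,:,::-1]; np.save("top3.npy",d)
cv2.imwrite("pics/top3.png",p)
cv2.imwrite("pics/c3.png",cv2.resize(p[245:325,265:375],None,fx=7,fy=7,interpolation=cv2.INTER_CUBIC))
E
```

```text
(no output)
```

View pics/top3.png

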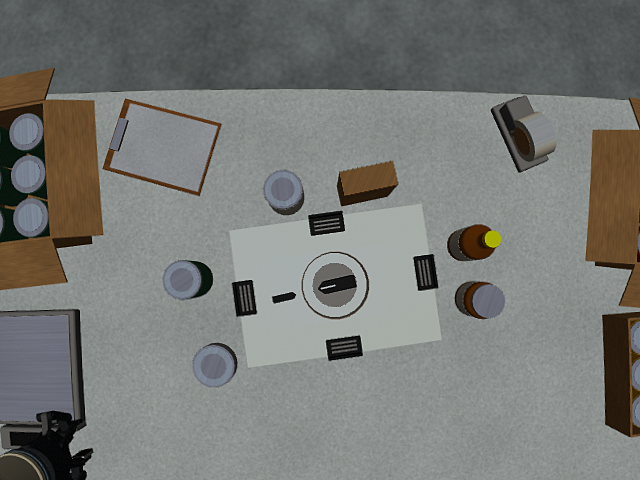

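View pics/c3.png

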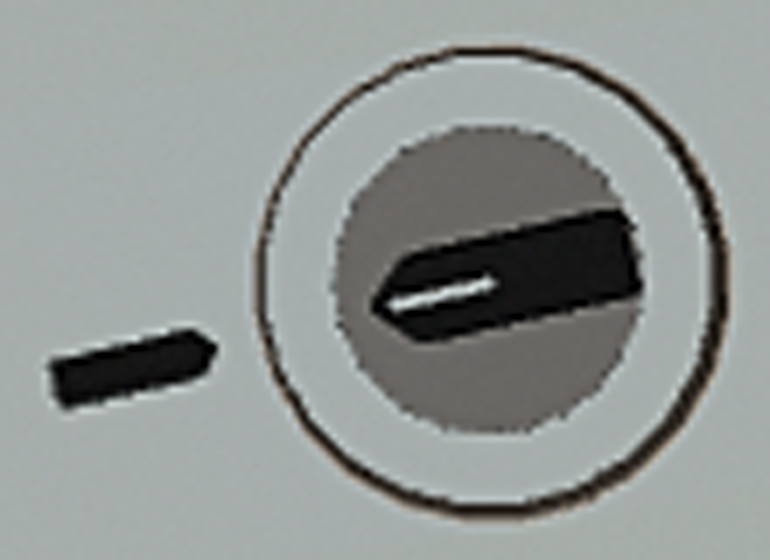

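Pointer and rib are parallel within about 1–2° (bar 13.4°, rib 12.3–12.9° in the crop). All bystanders are at their original pixels and the arm is clear. Handing in.

```bash
python3 - <<'E'
from rig import r
print(r.sense()['clock'],r.sense()['contact_force'],abs(r.sense()['qvel']).max())
print(r.sign_off())
E
```

```text
14.8333 [ 0.47218213 -0.51048156  0.42277151] 0.021648241700555234
the job is handed in; nothing more can be done
None
```

The lid is snapped shut and the thermostat dial points at the set mark; I handed the job in at 14.8 s with the gripper clear of everything.

- **Tabs:** I pressed left, near, right and far with the closed fingertips. Each stopped hard at about 174 mm, its fully home height, with 16–24 N on the tool.
- **Dial:** I pinched the bar at about 21 mm opening, turned it 1.05 rad clockwise, opened the jaws and lifted out. In the last top view the pointer is within about 1–2° of the rib, where 7° is allowed.
- **Bystanders:** By eye in the same view, every tin, the jar, the bottle and the carton are where they started.
- **Disagreements:** From the first picture the tabs measured 216.7 and 316.0 mm apart, against 212 and 312 mm given, so I pressed at the given positions relative to the carrier's centre instead. Early depth readings on two tab tops were also 4–5 mm high. I relied on the felt stops and did not measure tab heights in the final picture. No check failed.

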